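# Set the sliding length stop

## Task

Set the length-stop jig for the next cut: press down the sprung pad in the middle of the sliding carriage to free its brake and, keeping it pressed, push the carriage along the track until it sits right up against the clamped stop that has the round knob on top (not the plain stop). Then let the pad come up so the brake holds again. Do not force the carriage along with the brake on, keep off its two steel end faces, and leave the other things on the bench where they are.

Things in the scene. Friction and masses are not known exactly. Their poses are not given: they have to be found in the camera images.
- carriage (a joint): Black plastic carriage that slides along a straight level aluminium track (50 mm wide, 480 mm long, top 40 mm above the table, on a dark wooden base). Value in m, 0 at the track's middle, growing towards the +y of carriage_mid. Freed, it slides with about 1 N of friction; with the brake on it holds against 12 to 20 N.
- carriage_mid (a point): Centre of the carriage (96 mm long, 90 mm across), on the track's centre line, 58 mm above the table. y axis along the track, x level across it, z up. Steel end faces 48 mm either way along y, on two cheeks 22 mm thick that rise to 72 mm above the table; between them a 52 mm long hollow, open at the sides, with the pad in it. Against a stop, the two centres are 63 mm apart.
- pad (a joint): Depth in m to which the ribbed grey pad in the carriage's middle is pressed: 0 up (brake on), 0.008 fully down. It goes straight down, springs back up by itself and slides along with the carriage. It starts to move at 13.5 N, takes about 15 N at 5 mm and 16 N fully down; the brake is free beyond 1 mm; hold it at 3 mm or more.
- pad_top (a point): Centre of the pad's top face, 60 mm above the table when up (12 mm below the cheeks' tops). The pad measures 48 mm along the track and 60 mm across it. x, y, z axes as for carriage_mid.
- knob_stop_mid (a point): Centre of the aluminium block of the stop with the round black knob, on the track's centre line, 58 mm above the table. The block is 30 mm long along the track, 60 mm across, top 70 mm above the table; the knob on it is 38 mm across and reaches 94 mm. It is clamped and does not move. It may be at either end of the track.
- stop_plain: The other stop at the other end of the track: the same block without a knob. Origin at the centre of its underside, 40 mm above the table.
- offcut: Bystander: pine offcut 40 x 90 x 20 mm lying on the jig's wooden base. Origin at its underside.
- pencil: Bystander: flat carpenter's pencil 170 mm long lying on the wooden base. Origin at its underside.
- tape: Bystander: tape measure, 72 x 42 x 62 mm. Origin at its underside.
- driver: Bystander: screwdriver lying on the table. Origin at its underside.
- bin: Bystander: small open red bin 110 x 100 x 55 mm. Origin at its underside.
- glue: Bystander: glue bottle, 60 mm across, 150 mm tall. Origin at its underside.
- square: Bystander: try square, 18 mm thick, lying on the table. Origin at its underside.

How it is judged:
On the way, in this order (a step that is already met when the one before it is completed fails the run):
1. the pad is pressed at least 2 mm to free the brake, with the carriage still where it was (within 15 mm) (value of joint pad above 0.002 m and distance of carriage_mid from where it was at the start of the episode below 0.015 m), for 0.1 s.
2. the carriage comes up against the stop with the round knob (gap under 3 mm), pad still pressed (horizontal distance between carriage_mid and knob_stop_mid below 0.066 m and value of joint pad above 0.001 m), for 0.1 s.
At the end, for the whole second after the job is handed in: The carriage stands still against the stop with the round knob (gap under 3 mm, that is centres under 66 mm apart) and its pad is up again (under 1 mm), brake on (horizontal distance between carriage_mid and knob_stop_mid below 0.066 m and value of joint pad below 0.001 m and velocity of joint carriage between -0.005 and 0.005 m/s); the robot touches nothing.
It fails at once if the carriage is forced along (over 20 mm/s) with its brake on (pad pressed less than 0.7 mm) (value of joint pad below 0.0007 m and not (velocity of joint carriage between -0.02 and 0.02 m/s)).
It fails at once if the fingers push or grip the carriage by its steel end faces (over 2 N) (contact force between the fingers and carriage_c0 above 2 N or contact force between the fingers and carriage_c1 above 2 N).
It fails at once if a bystander is pushed, lifted or carried more than 20 mm (distance of any of offcut, pencil, tape, driver, bin, glue, square from where it was at the start of the episode above 0.02 m).
It also fails if it takes over 40 s, if anything falls off the work surface, if the arm or the gripper's body presses on something with over 40 N, if the wrist force passes 120 N, or if a joint passes its speed limit or range.

## Robot

A 6-joint arm with a two-finger parallel gripper is mounted at the origin on the work surface. World frame = base frame: x ahead of the robot, y to its left, z up, the work surface at z = 0. Lengths are in m, angles in rad, forces in N, time in s.
With the tool pointing down it reaches from about 0.25 to 0.725 m from the base axis. Payload 4 kg.
Tool frame: the origin (TCP) lies at the very end of the fingers, on their centre line; the grasp point (between the pads) lies 19 mm behind it; z points along the fingers, y is the line along which they close (so a half turn about z gives the same grasp; the last joint's range is limited). The gripper opens to 85 mm and grips with 20 to 120 N. Pads are 22 mm wide; open, the fingers measure 114 mm over their backs; the gripper's body (76 mm by 85 mm) begins 54 mm behind the grasp point. The pads swing forward as they close: fully open they stand 13 mm farther back than shut.
Start: joints at [-1.18, 0.241, 0.005, 1.335, 0, 1.571], TCP at [0.19, -0.462, 0.231] pointing down, gripper open.
Joint ranges: [-2.72, 2.72], [-1.05, 1.87], [-1.09, 1.28], [-1.99, 2.15], [-1.42, 1.44], [-3.14, 3.14]. Speed limits (rad/s): [2.79, 2.79, 3.14, 3.14, 3.14, 3.14].

## Interface

Orientations are given as a unit quaternion [x, y, z, w].
In Python, from workcell import bot gives the robot as it stands.
- The arm moves only by the tool carry_out, never from a script. Its argument "increments" is one flat list of numbers, 5 for each row, row after row: the finger opening in cm, from 0 to 8.54, then the shift along the tool's x, y, z in cm, then the turn about the tool's z in rad. A call has exactly 5 rows; each row shifts and turns the commanded pose from where the row before left it, along the tool's axes as they then stand; what a row does not reach is not made up. A row lasts 1/8 s, in which the tool goes at most 62.5 mm and 10.7 degrees, less where a joint would pass 70% of its speed; a pose out of reach is approached as far as the arm can. A call with a gripper value outside its range is refused whole. The fingers move at their own pace and stop on an object; the grip force is fixed at half the most. Time passes only in rows, so rows that do not move let the fingers close, or fill a call up. It gives the time, the measured TCP pose, the force, the opening and the grip force at its end, in the units of the state.
- bot.get_obs(): the state, without advancing time (a new reading comes with each control period).
- bot.camera(name): name is "side" or "top" or "wrist"; returns a dict with "pixels" (480x640x3 uint8, blue, green, red), "range_z" (480x640 float32, m along the optical axis (not along the pixel's ray), 0 where there is no reading), "mtx" (3x3 intrinsics, pixels), "eye" and "attitude" of the camera in the world. Camera axes: x right, y down, z forward; pixel columns grow to the right and rows downward; lengths in m; the calibration is good to about 2 mm. A picture is of the moment at which its call begins.
- bot.job_done(): hands the job in; it is judged then, once.
Trained networks look in a picture, given as the dict that the camera call returned (one of the last four; its "shot" number tells which), for a name from the list of things; names that differ only in an ending like _2 or _b are one class to them, and where a whole thing is asked for, a point or a joint stands for the part that bears it (a point fixed in the world has none). Each returns a list of dicts, best first, with "p" (0 to 1); they miss things now and then, are a little off and sometimes report something else, mostly with a low value. They report only what shows in the picture. A call takes as long as a camera call.
- bot.find_in(picture, name): "xyz" ([x, y, z] in m, in the coordinates of the camera as it stood for that picture, good to about 4 mm: the middle of the surface that is visible of it).
- bot.regions_of(picture, name): "mask" (480x640 bool, what is visible of it).
- bot.place_of(picture, name): "xyz" ([x, y, z] in m, in the coordinates of the camera as it stood for that picture, good to about 4 mm: a listed point, or the origin of a listed thing).
The state is a dict: "clock": time; "joint_pos": joint angles; "joint_vel": joint speeds; "tau": joint torques, N m; "eef_pos": TCP position; "tool_rot": TCP orientation; "ft_force": force on the tool from outside, world axes, zero at the start; "ft_torque": the same for the moment, N m; "grip_width": finger opening in m; "grasp_force": force on a finger pad.
Only numpy, scipy, OpenCV 4.12 (cv2) and the standard library are available. Lean on these libraries where they do the work, as an engineer would, in place of code of your own. Each camera call takes 0.05 s, during which the arm holds its last target. There are 200 camera calls.

## Working session

There is one attempt and no reset: what is moved stays moved. The work goes in short steps, Python scripts to look and compute and a tool call to move; the robot and the scene stay as the last step left them, time stands still between calls to the robot, and variables do not carry over. Pictures are saved under pics/ and viewed, at most 10 in all, crops included, and the job is handed in when it is done.

Besides the shell and the picture viewer there is one more tool, called after ">>>" by a JSON object that holds its "name" and its "arguments", one argument or row to a line. carry_out: Moves the arm, as the interface text tells. Its arguments: {"type":"object","properties":{"increments":{"type":"array","items":{"type":"number"}}},"required":["increments"]}

```bash
mkdir -p pics
cat > h.py <<'E'
import numpy as np, cv2
from scipy.spatial.transform import Rotation as R
from workcell import bot
def Rm(a):
    a=np.array(a,float); return R.from_quat(a).as_matrix() if a.size==4 else a.reshape(3,3)
def W(c,p): return Rm(c["attitude"])@np.array(p)+np.array(c["eye"])
E
python3 - <<'E'
from h import *
o=bot.get_obs(); print(o["clock"],o["eef_pos"],o["tool_rot"],o["ft_force"],o["grip_width"])
for n in ("top","side"):
    c=bot.camera(n); cv2.imwrite(f"pics/{n}0.png",c["pixels"]); print(n,c["eye"],c["attitude"])
    for t in ("carriage_mid","pad_top","knob_stop_mid","stop_plain","glue","tape","bin","offcut","pencil"):
        print(t,[(W(c,d["xyz"]).round(3),round(d["p"],2)) for d in bot.place_of(c,t)[:2]])
E
```

```text
0.0 [ 0.19020565 -0.4617329   0.2304108 ] [ 9.80970876e-01  1.94152092e-01 -2.13237337e-04 -1.02955572e-03] [ 0.17541465 -1.18139966  0.10056594] 0.0854512367814499
top [0.38320421 0.05815061 1.15280172] [-0.70304232  0.70509954 -0.06308752  0.0677208 ]
carriage_mid [(array([ 0.53 , -0.105,  0.043]), 0.66)]
pad_top [(array([0.548, 0.058, 0.06 ]), 0.59)]
knob_stop_mid [(array([0.571, 0.22 , 0.057]), 0.6)]
stop_plain [(array([ 0.529, -0.106,  0.041]), 0.85), (array([ 0.691,  0.092, -0.001]), 0.48)]
glue [(array([ 0.698,  0.278, -0.002]), 0.63)]
tape [(array([ 0.668, -0.058, -0.001]), 0.69)]
bin [(array([ 0.639, -0.234,  0.001]), 0.87)]
offcut [(array([0.455, 0.2  , 0.024]), 0.95)]
pencil [(array([ 0.421, -0.033,  0.017]), 0.61)]
side [ 0.3582215  -0.8734026   0.82160425] [ 0.89405184 -0.10471393  0.05114297 -0.43253981]
carriage_mid [(array([0.546, 0.057, 0.058]), 0.58)]
pad_top []
knob_stop_mid [(array([0.568, 0.221, 0.06 ]), 0.7)]
stop_plain [(array([ 0.522, -0.102,  0.041]), 0.92)]
glue [(array([0.696, 0.286, 0.002]), 0.57)]
tape [(array([ 0.663, -0.054,  0.003]), 0.76)]
bin [(array([ 0.64 , -0.231, -0.001]), 0.9)]
offcut [(array([0.454, 0.196, 0.017]), 0.55)]
pencil [(array([ 0.423, -0.024,  0.019]), 0.8)]
```

View pics/top0.png

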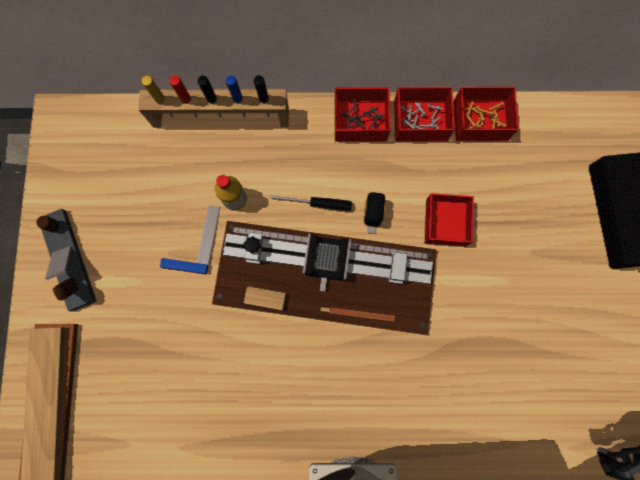

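View pics/side0.png

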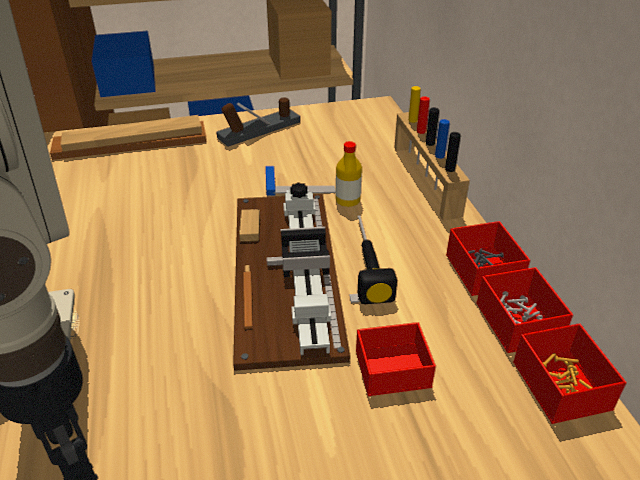

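Top view: knob stop at (253,245), carriage (327,257), plain stop (399,266). The `carriage_mid` from the top view was really the plain stop. The side view agrees: knob stop on the far side (+y). I turn the tool to the track and go above the pad with the fingers shut.

>>> {"name": "carry_out", "arguments": {
  "increments": [0,0,0,0,0.175,0,0,0,0,0.175,0,0,0,0,0.175,0,2.4,-4.7,0,0,0,2.4,-4.7,0,0]
}}

```text
clock: 1.62
eef_pos: [0.2509, -0.3749, 0.2311]
tool_rot: [0.998, -0.068, 0.0, -0.0]
ft_force: [1.3, -0.4, 0.3]
grip_width: 0.0
grasp_force: 0.0
```

>>> {"name": "carry_out", "arguments": {
  "increments": [0,2.4,-4.7,0,0,0,2.4,-4.7,0,0,0,2.4,-4.7,0,0,0,2.4,-4.7,0,0,0,2.4,-4.7,0,0]
}}

```text
clock: 2.25
eef_pos: [0.4019, -0.1573, 0.2316]
tool_rot: [0.998, -0.067, 0.0, 0.0]
ft_force: [0.7, -1.1, 0.4]
grip_width: -0.0002
grasp_force: 0.0
```

>>> {"name": "carry_out", "arguments": {
  "increments": [0,2.4,-4.7,0,0,0,2.4,-4.7,0,0,0,2.4,-4.7,0,0,0,2.4,-4.7,0,0,0,0,0,0,0]
}}

```text
clock: 2.88
eef_pos: [0.5176, -0.0263, 0.2316]
tool_rot: [0.999, -0.035, 0.0, -0.017]
ft_force: [-0.2, -0.6, -0.5]
grip_width: 0.0001
grasp_force: 0.0
```

```bash
cat > look.py <<'E'
from h import *
import sys
o=bot.get_obs(); p=np.array(o["eef_pos"]); T=R.from_quat(o["tool_rot"]).as_matrix()
print(o["clock"],p.round(4),o["ft_force"],o["grip_width"]); print(T.round(3))
for n in sys.argv[2:]:
    c=bot.camera(n); cv2.imwrite(f"pics/{n}{sys.argv[1]}.png",c["pixels"])
    for t in ("carriage_mid","pad_top","knob_stop_mid","stop_plain"):
        for d in bot.place_of(c,t)[:2]:
            w=W(c,d["xyz"]); print(n,t,w.round(4),round(d["p"],2),"tool",(T.T@(w-p)).round(4))
E
python3 look.py 1 wrist top side
```

```text
2.875 [ 0.5176 -0.0263  0.2316] [-0.20307599 -0.59532624 -0.45883742] 0.0001333142227353285
[[ 0.998 -0.07   0.002]
 [-0.07  -0.997  0.035]
 [-0.    -0.035 -0.999]]
wrist carriage_mid [0.5449 0.0523 0.0567] 0.9 tool [ 0.0218 -0.0742  0.1776]
wrist pad_top [0.5474 0.0546 0.0578] 0.9 tool [ 0.0241 -0.0767  0.1765]
wrist pad_top [ 0.4169 -0.0312  0.0142] 0.65 tool [-0.1001  0.0195  0.2169]
wrist knob_stop_mid [0.5714 0.2213 0.0578] 0.7 tool [ 0.0364 -0.2445  0.1825]
wrist stop_plain [ 0.5273 -0.1036  0.0439] 0.7 tool [0.0151 0.0829 0.1849]
top carriage_mid [0.5462 0.0595 0.0565] 0.82 tool [ 0.0226 -0.0815  0.1781]
top pad_top [0.5478 0.0572 0.0599] 0.73 tool [ 0.0243 -0.0794  0.1746]
top pad_top [0.5475 0.0595 0.0563] 0.6 tool [ 0.0238 -0.0816  0.1783]
top knob_stop_mid [0.571  0.2197 0.0567] 0.77 tool [ 0.036  -0.2429  0.1834]
side carriage_mid [0.5439 0.0571 0.0584] 0.65 tool [ 0.0204 -0.079   0.1761]
side pad_top [0.5483 0.0567 0.0628] 0.9 tool [ 0.0249 -0.079   0.1717]
side knob_stop_mid [0.5685 0.2217 0.0569] 0.87 tool [ 0.0334 -0.2447  0.1834]
side stop_plain [ 0.526  -0.1016  0.0405] 0.6 tool [0.0137 0.0811 0.1884]
```

>>> {"name": "carry_out", "arguments": {
  "increments": [0,0,0,0,0,0,0,0,0,0,0,0,0,0,0,0,0,0,0,0,0,0,0,0,0]
}}

```text
clock: 4.25
eef_pos: [0.5162, -0.0275, 0.232]
tool_rot: [0.999, -0.036, 0.0, -0.017]
ft_force: [1.3, -0.1, 0.5]
grip_width: 0.0
grasp_force: 0.0
```

```bash
python3 -c "
from h import *
o=bot.get_obs()
print(o['eef_pos'],o['tool_rot'],o['joint_pos'],o['joint_vel'])"
```

```text
[ 0.51621329 -0.02751658  0.23202947] [ 9.99190630e-01 -3.62977133e-02  3.57507465e-04 -1.73330311e-02] [-0.07360662  0.27426947  0.05112244  1.34822762  0.03467035  3.14059831] [ 0.00037395 -0.00115117  0.0020784   0.00195424 -0.00013214  0.00068107]
```

View pics/wrist1.png

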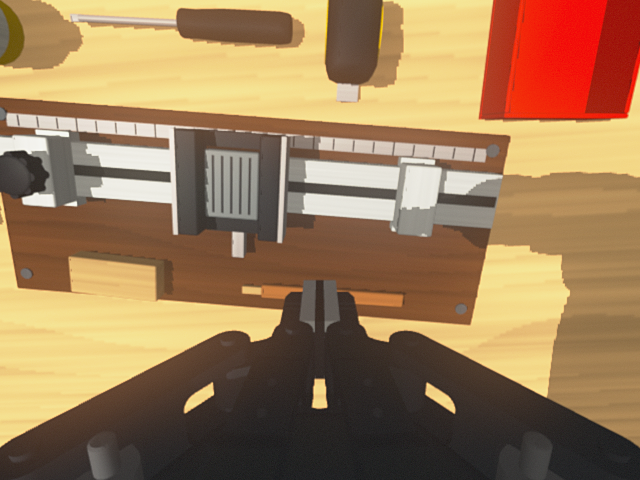

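The last joint had reached its limit, so I turn the tool a quarter back. The 22 mm finger width then lies along the track.

>>> {"name": "carry_out", "arguments": {
  "increments": [0,0,0,0,-0.17,0,0,0,0,-0.17,0,0,0,0,-0.17,0,0,0,0,-0.17,0,0,0,0,-0.17]
}}

```text
clock: 4.88
eef_pos: [0.5162, -0.0275, 0.2321]
tool_rot: [0.924, 0.381, 0.008, -0.016]
ft_force: [-0.3, 0.1, 1.0]
grip_width: -0.0004
grasp_force: 0.0
```

>>> {"name": "carry_out", "arguments": {
  "increments": [0,0,0,0,-0.17,0,0,0,0,-0.17,0,0,0,0,-0.17,0,0,0,0,-0.14,0,0,0,0,0]
}}

```text
clock: 5.5
eef_pos: [0.5162, -0.0275, 0.2321]
tool_rot: [0.756, 0.654, 0.012, -0.012]
ft_force: [0.3, 0.0, 0.4]
grip_width: 0.0
grasp_force: 0.0
```

```bash
python3 look.py 2 wrist
```

```text
5.5 [ 0.5162 -0.0275  0.2321] [0.25621038 0.01671571 0.38408587] 2.593592964545441e-05
[[ 0.145  0.989  0.002]
 [ 0.989 -0.145  0.035]
 [ 0.035 -0.003 -0.999]]
wrist carriage_mid [0.5461 0.0543 0.0566] 0.87 tool [0.0792 0.0183 0.1782]
wrist carriage_mid [ 0.6888  0.0976 -0.0013] 0.65 tool [0.1406 0.1534 0.2379]
wrist pad_top [0.5474 0.0496 0.0611] 0.7 tool [0.0749 0.0203 0.1736]
wrist stop_plain [ 0.5223 -0.1071  0.0388] 0.71 tool [-0.0845  0.0182  0.1903]
```

>>> {"name": "carry_out", "arguments": {
  "increments": [0,4.1,0.95,0,0,0,4.1,0.95,0,0,0,0,0,4,0,0,0,0,4,0,0,0,0,0,0]
}}

```text
clock: 6.38
eef_pos: [0.544, 0.0537, 0.1517]
tool_rot: [0.756, 0.654, 0.009, -0.015]
ft_force: [-0.3, -1.5, 0.9]
grip_width: -0.0
grasp_force: 0.0
```

```bash
python3 look.py 3 wrist side top
```

```text
6.375 [0.544  0.0537 0.1517] [-0.32456875 -1.48518595  0.87548323] -2.256717060711069e-05
[[ 0.143  0.99  -0.006]
 [ 0.989 -0.143  0.034]
 [ 0.033 -0.011 -0.999]]
wrist carriage_mid [0.5449 0.0517 0.0569] 0.88 tool [-0.0049  0.0022  0.0947]
wrist pad_top [0.5458 0.0521 0.0586] 0.69 tool [-0.0043  0.003   0.093 ]
wrist stop_plain [ 0.4205 -0.0289  0.0184] 0.66 tool [-0.1037 -0.109   0.1311]
wrist stop_plain [ 0.5245 -0.1084  0.0395] 0.54 tool [-0.1667  0.005   0.1068]
side carriage_mid [0.542  0.059  0.0567] 0.94 tool [ 0.0019 -0.0017  0.0951]
side carriage_mid [ 0.4204 -0.0233  0.0159] 0.47 tool [-0.0983 -0.1099  0.1338]
side pad_top [0.5477 0.056  0.0601] 0.76 tool [-0.0002  0.0043  0.0916]
side knob_stop_mid [0.5649 0.2221 0.0573] 0.57 tool [ 0.1665 -0.0024  0.0999]
side stop_plain [ 0.5267 -0.1014  0.0452] 0.69 tool [-0.1594  0.0062  0.1012]
top pad_top [ 0.6685 -0.055  -0.0026] 0.49 tool [-0.0947  0.1404  0.1498]
top knob_stop_mid [0.5701 0.2178 0.0574] 0.84 tool [0.163  0.0034 0.0997]
top knob_stop_mid [ 6.647e-01 -5.520e-02  6.000e-04] 0.26 tool [-0.0953  0.1367  0.1465]
top stop_plain [ 0.5281 -0.1023  0.0407] 0.55 tool [-0.1602  0.0078  0.1057]
```

View pics/wrist3.png

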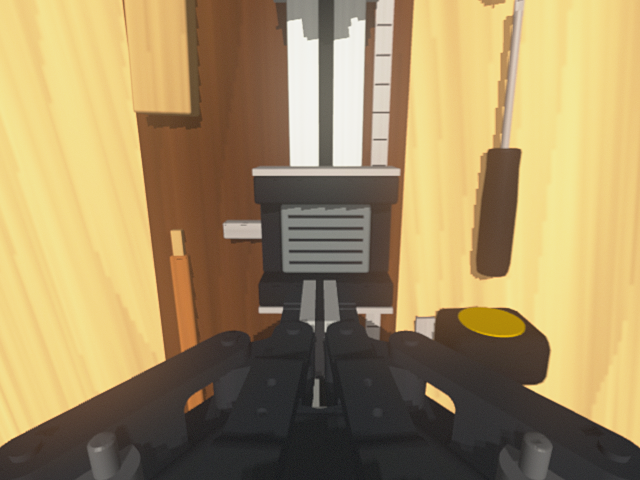

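Wrist view: the pad fills columns 282–370 and rows 206–272, between the two black cheeks and aligned with the picture. I check its centre with the depth image.

Run:
```python
from h import *
o=bot.get_obs(); p=np.array(o["eef_pos"]); T=R.from_quat(o["tool_rot"]).as_matrix()
c=bot.camera("wrist"); K=c["mtx"]; D=c["range_z"]
def P(u,v):
    z=np.median(D[v-1:v+2,u-1:u+2]); return W(c,[(u-K[0][2])*z/K[0][0],(v-K[1][2])*z/K[1][1],z])
for u in (326,):
    for v in (170,176,180,190,198,206,215,240,265,272,277,290,300): 
        w=P(u if v<275 else 280,v); print(v,w.round(4),(T.T@(w-p)).round(4))
for u in (270,285,326,367,380): w=P(u,240); print(u,w.round(4),(T.T@(w-p)).round(4))
```

```text
170 [0.5585 0.1012 0.071 ] [0.0459 0.005  0.0856]
176 [0.558  0.0976 0.0713] [0.0422 0.005  0.0851]
180 [0.5576 0.0952 0.0716] [0.0398 0.005  0.0847]
190 [0.5568 0.089  0.0715] [0.0335 0.005  0.0846]
198 [0.5561 0.084  0.0718] [0.0285 0.005  0.0841]
206 [0.5552 0.0768 0.0589] [0.0208 0.0053 0.0967]
215 [0.5544 0.0708 0.0597] [0.0148 0.0053 0.0958]
240 [0.552  0.0538 0.0603] [-0.0024  0.0053  0.0945]
265 [0.5495 0.0359 0.06  ] [-0.0205  0.0054  0.0942]
272 [0.5486 0.0292 0.0558] [-0.0273  0.0055  0.0982]
277 [0.5169 0.033  0.0635] [-0.0279 -0.0264  0.0906]
290 [0.5168 0.027  0.0721] [-0.0335 -0.0257  0.0817]
300 [0.5155 0.0195 0.0716] [-0.0411 -0.0259  0.0821]
270 [0.5123 0.0566 0.0497] [-0.0056 -0.0343  0.1052]
285 [0.5243 0.0577 0.06  ] [-0.0025 -0.0226  0.095 ]
326 [0.552  0.0538 0.0603] [-0.0024  0.0053  0.0945]
367 [0.5807 0.0467 0.0496] [-0.0057  0.0348  0.1051]
380 [0.5899 0.0452 0.0491] [-0.0058  0.0441  0.1055]
```

>>> {"name": "carry_out", "arguments": {
  "increments": [0,-0.1,0.4,2,0,0,0,0,2.5,0,0,0,0,2.5,0,0,0,0,1.5,0,0,0,0,0,0]
}}

```text
clock: 7.8
eef_pos: [0.5499, 0.055, 0.0688]
tool_rot: [0.756, 0.655, 0.011, -0.013]
ft_force: [-0.4, 0.9, 0.4]
grip_width: 0.0001
grasp_force: 0.0
```

>>> {"name": "carry_out", "arguments": {
  "increments": [0,0,0,0.3,0,0,0,0,0.2,0,0,0,0,0.2,0,0,0,0,0,0,0,0,0,0,0]
}}

```text
clock: 8.43
eef_pos: [0.551, 0.0553, 0.063]
tool_rot: [0.756, 0.655, 0.012, -0.012]
ft_force: [-0.2, -0.7, -0.2]
grip_width: 0.0003
grasp_force: 0.0
```

>>> {"name": "carry_out", "arguments": {
  "increments": [0,0,0,0.25,0,0,0,0,0.25,0,0,0,0,0.25,0,0,0,0,0,0,0,0,0,0,0]
}}

```text
clock: 9.05
eef_pos: [0.5514, 0.0556, 0.0577]
tool_rot: [0.756, 0.655, 0.013, -0.012]
ft_force: [-4.8, -0.3, 14.4]
grip_width: 0.0003
grasp_force: 6.9
```

>>> {"name": "carry_out", "arguments": {
  "increments": [0,0,0,0.15,0,0,0,0,0.15,0,0,0,0,0,0,0,0,0,0,0,0,0,0,0,0]
}}

```text
clock: 9.68
eef_pos: [0.5515, 0.0558, 0.0549]
tool_rot: [0.756, 0.655, 0.013, -0.012]
ft_force: [-3.7, -0.4, 14.8]
grip_width: -0.0001
grasp_force: 7.3
```

>>> {"name": "carry_out", "arguments": {
  "increments": [0,0.3,0,0.01,0,0,0.5,0,0.018,0,0,0.5,0,0.018,0,0,0.5,0,0.018,0,0,0.2,0,0.006,0]
}}

```text
clock: 10.3
eef_pos: [0.5544, 0.0759, 0.0549]
tool_rot: [0.756, 0.655, 0.013, -0.012]
ft_force: [-3.0, 0.3, 14.3]
grip_width: -0.0001
grasp_force: 7.3
```

```bash
python3 look.py 4 wrist side top
```

```text
10.3 [0.5544 0.0759 0.0549] [-2.99788752  0.30103411 14.29330578] -0.00011326942131484903
[[ 0.143  0.99   0.004]
 [ 0.989 -0.143  0.035]
 [ 0.036 -0.001 -0.999]]
wrist pad_top [0.5486 0.0726 0.0541] 0.62 tool [-0.0041 -0.0053  0.0007]
side carriage_mid [0.5461 0.0767 0.0588] 0.69 tool [-0.0003 -0.0083 -0.0039]
side pad_top [0.5523 0.0763 0.056 ] 0.65 tool [ 0.0001 -0.0021 -0.0011]
side stop_plain [ 0.5237 -0.103   0.0421] 0.68 tool [-0.1818 -0.0048  0.0063]
top knob_stop_mid [0.574  0.2211 0.0588] 0.59 tool [ 0.1466 -0.0013  0.0013]
top stop_plain [ 0.527  -0.106   0.0374] 0.88 tool [-0.1845 -0.0011  0.011 ]
```

The carriage moves with the finger; about 8 cm to go.

>>> {"name": "carry_out", "arguments": {
  "increments": [0,0.5,0,0.018,0,0,0.7,0,0.025,0,0,0.7,0,0.025,0,0,0.7,0,0.025,0,0,0.7,0,0.025,0]
}}

```text
clock: 11.68
eef_pos: [0.5591, 0.1086, 0.055]
tool_rot: [0.756, 0.655, 0.013, -0.012]
ft_force: [-4.8, -0.4, 13.6]
grip_width: -0.0001
grasp_force: 7.3
```

>>> {"name": "carry_out", "arguments": {
  "increments": [0,0.7,0,0.025,0,0,0.7,0,0.025,0,0,0.7,0,0.025,0,0,0.6,0,0.02,0,0,0.4,0,0.015,0]
}}

```text
clock: 12.3
eef_pos: [0.5635, 0.1396, 0.055]
tool_rot: [0.756, 0.655, 0.013, -0.012]
ft_force: [-5.1, 0.3, 15.1]
grip_width: -0.0001
grasp_force: 7.3
```

>>> {"name": "carry_out", "arguments": {
  "increments": [0,0.3,0,0.01,0,0,0.3,0,0.01,0,0,0.2,0,0.007,0,0,0.2,0,0.007,0,0,0,0,0,0]
}}

```text
clock: 12.92
eef_pos: [0.5649, 0.1496, 0.0551]
tool_rot: [0.756, 0.655, 0.014, -0.012]
ft_force: [-5.0, 0.9, 14.6]
grip_width: -0.0
grasp_force: 7.2
```

>>> {"name": "carry_out", "arguments": {
  "increments": [0,0.2,0,0.007,0,0,0.2,0,0.007,0,0,0.2,0,0.007,0,0,0.2,0,0.007,0,0,0,0,0,0]
}}

```text
clock: 13.55
eef_pos: [0.5661, 0.1576, 0.0551]
tool_rot: [0.756, 0.655, 0.014, -0.012]
ft_force: [-4.7, -0.3, 14.2]
grip_width: -0.0
grasp_force: 7.2
```

>>> {"name": "carry_out", "arguments": {
  "increments": [0,0.1,0,0.003,0,0,0.1,0,0.003,0,0,0.1,0,0.003,0,0,0,0,0,0,0,0,0,0,0]
}}

```text
clock: 14.18
eef_pos: [0.5662, 0.1587, 0.0548]
tool_rot: [0.756, 0.654, 0.012, -0.011]
ft_force: [-4.3, -3.9, 14.6]
grip_width: 0.0005
grasp_force: 7.3
```

```bash
python3 look.py 5 wrist side top
```

```text
14.175 [0.5662 0.1587 0.0548] [-4.27754771 -3.88571502 14.56322171] 0.0005102607255229261
[[ 0.144  0.99   0.004]
 [ 0.989 -0.144  0.033]
 [ 0.033 -0.001 -0.999]]
wrist pad_top [0.5594 0.1566 0.0547] 0.62 tool [-0.0031 -0.0064  0.    ]
wrist knob_stop_mid [0.5662 0.1535 0.0535] 0.74 tool [-0.0052  0.0007  0.0012]
side carriage_mid [0.5577 0.1587 0.0573] 0.58 tool [-0.0012 -0.0084 -0.0025]
side pad_top [0.5619 0.1595 0.0554] 0.57 tool [ 0.0002 -0.0043 -0.0006]
side pad_top [0.5328 0.3905 0.0026] 0.42 tool [ 0.2226 -0.0662  0.0598]
top stop_plain [ 0.6675 -0.0571 -0.0007] 0.65 tool [-0.2008  0.1313  0.0487]
top stop_plain [ 0.526  -0.1035  0.0386] 0.56 tool [-0.2657 -0.0021  0.0074]
```

View pics/wrist5.png

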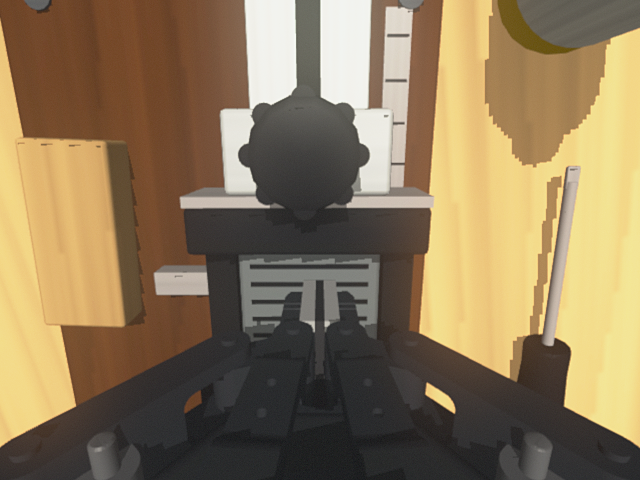

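Wrist view: the stop's block edge (row ~192) meets the carriage's end face, and the push force rose to about 4 N, so it is in contact. I give a slight further push and then lift.

>>> {"name": "carry_out", "arguments": {
  "increments": [0,0.1,0,0.003,0,0,0,0,0,0,0,0,0,0,0,0,0.0,0,0,0,0,0,0,0,0]
}}

```text
clock: 15.55
eef_pos: [0.5662, 0.1588, 0.0547]
tool_rot: [0.756, 0.654, 0.012, -0.011]
ft_force: [-5.4, -6.1, 14.0]
grip_width: 0.0001
grasp_force: 7.3
```

>>> {"name": "carry_out", "arguments": {
  "increments": [0,0,0,-0.3,0,0,0,0,-0.4,0,0,0,0,-0.5,0,0,-0.3,0,-1,0,0,0,0,-2,0]
}}

```text
clock: 16.18
eef_pos: [0.5645, 0.1558, 0.0936]
tool_rot: [0.756, 0.654, 0.011, -0.013]
ft_force: [-0.2, -0.0, 0.0]
grip_width: -0.0001
grasp_force: 0.0
```

>>> {"name": "carry_out", "arguments": {
  "increments": [0,0,0,-3,0,0,0,0,-3,0,0,-1,0,-3,0,0,-4,0,0,0,0,-4,0,0,0]
}}

```text
clock: 16.8
eef_pos: [0.5527, 0.0635, 0.1818]
tool_rot: [0.755, 0.655, 0.013, -0.012]
ft_force: [1.1, -0.2, -0.7]
grip_width: -0.0001
grasp_force: 0.0
```

```bash
python3 look.py 6 wrist side
python3 - <<'E'
from h import *
c=bot.camera("wrist")
E
```

```text
16.8 [0.5527 0.0635 0.1818] [ 1.06494212 -0.22974894 -0.67913995] -8.871642613150547e-05
[[ 0.141  0.99   0.003]
 [ 0.989 -0.141  0.035]
 [ 0.035 -0.002 -0.999]]
wrist carriage_mid [0.5592 0.1581 0.0577] 0.61 tool [ 0.0903 -0.0067  0.1273]
wrist carriage_mid [ 0.666  -0.0576 -0.0012] 0.59 tool [-0.1101  0.1296  0.1791]
wrist pad_top [0.561  0.1536 0.0614] 0.92 tool [ 0.0862 -0.0043  0.1234]
wrist stop_plain [ 0.5246 -0.1079  0.0417] 0.54 tool [-0.1784 -0.0033  0.1339]
side carriage_mid [0.5561 0.1592 0.058 ] 0.79 tool [ 0.0909 -0.0099  0.127 ]
side pad_top [0.5611 0.162  0.0645] 0.48 tool [ 0.0946 -0.0054  0.1206]
side knob_stop_mid [0.5671 0.2226 0.0587] 0.79 tool [ 0.1552 -0.008   0.1285]
side stop_plain [ 0.5253 -0.1022  0.0398] 0.6 tool [-0.1727 -0.0034  0.136 ]
side stop_plain [ 0.6347 -0.2314  0.0014] 0.3 tool [-0.2864  0.1232  0.1703]
```

View pics/wrist6.png

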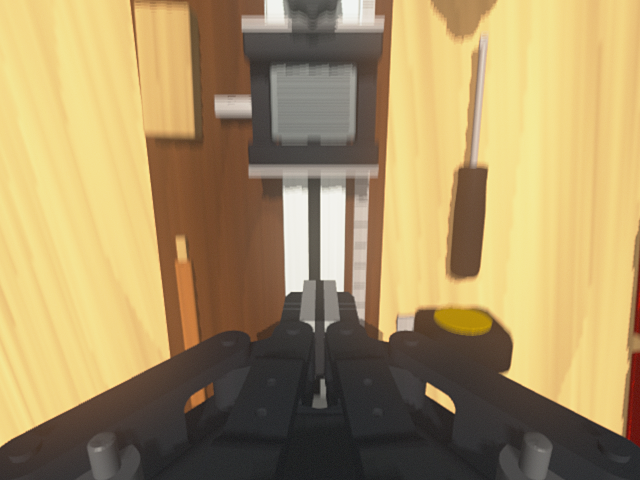

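The carriage (rows 17–178) sits against the knob stop, its pad is up (about 61 mm above the table), and the robot is clear. Centres measure about 64 mm apart from the side camera. I hand in.

```bash
python3 -c "
from workcell import bot
print(bot.job_done())"
```

```text
the job is handed in; nothing more can be done
None
```

The carriage is up against the round-knob stop with the pad up again. The side camera puts the centres about 64 mm apart (limit 66 mm); the job is handed in, and no verdict came back.

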